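Close the form box: fold its flap over and tuck it under the lip

ROBOT

A 6-joint arm with a two-finger parallel gripper is mounted at the origin on a cart in front of the work surface, level with it; the furniture and walls round the work are solid. World frame = base frame: x ahead of the robot, y to its left, z up, the work surface at z = 0. Lengths are in mm, angles in rad, forces in N, time in s.
With the tool pointing down it reaches from about 350 to 775 mm from the base axis. Payload 7.3 kg.
Tool frame: the origin (TCP) lies at the very end of the fingers, on their centre line; the grasp point (between the pads) lies bot.grip_point_offset behind it (bot.grip_point_offset is the distance from the TCP to the grasp point, in mm); z points along the fingers, y is the line along which they close (so a half turn about z gives the same grasp; the last joint's range is limited). The gripper opens to 92 mm and grips with 3 to 60 N. Pads are 19 mm wide; open, the fingers measure 130 mm over their backs; the gripper's body (75 mm by 190 mm) begins 47 mm behind the grasp point.
Start: joints at [1.167, 0.342, 1.524, -0, 1.275, -0.146], TCP at [133.835, 507.674, 226.741] pointing down, gripper open.
Joint ranges: [-2.53, 2.53], [-0.77, 2.02], [0.04, 2.7], [-1, 4.14], [0.28, 2.66], [-3.11, 3.11]. Speed limits (rad/s): [2.57, 2.57, 3.14, 3.14, 3.14, 3.14].

INTERFACE

Orientations are given as [roll, pitch, yaw] about the fixed x, y, z axes, in that order (R = Rz(yaw) Ry(pitch) Rx(roll)).
In Python, from plant import bot gives the robot as it stands. The module is installed in compiled form; this text tells all that it offers.
- The arm moves only by the tool carry_out, never from a script. Its argument "plan" is a list of rows, each an object of numbers: "tx", "ty", "tz": the shift along the world's x, y, z in mm; "rx", "ry", "rz": the turn, a rotation vector about the world's x, y, z in rad. A call has 1 to 12 rows; each row shifts and turns the commanded pose from where the row before left it; what a row does not reach is not made up. A row lasts 1/10 s, in which the tool goes at most 50 mm and 8.59 degrees, less where a joint would pass 70% of its speed; a pose out of reach is approached as far as the arm can. A call with a gripper value outside its range is refused whole. "gripper" is the closure, from 0 (fully open) to 1 (shut), set as the call begins (left out, the last holds). The fingers move at their own pace and stop on an object; the grip force is fixed at half the most. Time passes only in rows, so rows that do not move let the fingers close. It gives the time, the measured TCP pose, the force, the opening and the grip force at its end, in the units of the state.
- bot.get_obs(): the state, without advancing time (a new reading comes with each control period).
- bot.capture(name): name is "scene" or "top"; returns the picture (420x560x3 uint8, red, green, blue); there is no depth.
- bot.camera_model(name): a dict with "camera_matrix" (3x3 intrinsics, pixels), "R" (3x3) and "t" (3): a world point X has camera coordinates R X + t. Camera axes: x right, y down, z forward; pixel columns grow to the right and rows downward; lengths in mm; the calibration is good to about 2 mm. A picture is of the moment at which its call begins. camera_model takes no time and is no camera call.
- bot.close_job(): hands the job in; it is judged then, once.
The state is a dict: "time": time; "joint_positions": joint angles; "dq": joint speeds; "tau": joint torques, N m; "tool_pos": TCP position; "tcp_rot": TCP orientation; "contact_force": force on the tool from outside, world axes, zero at the start; "moment": the same for the moment, N m; "grip_width": finger opening in mm; "finger_force": force on a finger pad.
Only numpy, scipy, OpenCV 4.12 (cv2) and the standard library are available. Lean on these libraries where they do the work, as an engineer would, in place of code of your own. Each camera call takes 0.05 s, during which the arm holds its last target. There are 200 camera calls.

TASK

Close the grey form box using only the fingertips: push its standing blue flap over from behind until it lies flat, and, keeping it pressed down, push it along by its white ridge until its free edge is tucked well under the orange lip, as far as it goes, so that it stays shut when you let go. Push gently, never pinch the flap, and leave the staple box, the glue stick and the yellow marker beside it where they are.

Things in the scene. Friction and masses are not known exactly. Their poses are not given: they have to be found in the camera images.
- form_box: Grey open tray of paper forms, fixed to the desk: 145 (x) x 124 (y) mm, walls 30 mm high. Origin on the desk; the tray spans x = -67 mm (hinge end) to +78 mm (lip end), y = -62 to +62 mm; z up. Its +x (hinge to lip) may point from 85 deg clockwise to 25 deg anticlockwise of the robot's x.
- flap (a joint): Fold angle of the blue flap (rad): 0 flat on the box, its lower stop; 1.57 upright; starts at 1.2 to 1.8. Panel 84 mm wide, 4 mm thick, free edge 98 mm from the pin. A spring holds it up (0.06 N m when flat): let go untucked it rises to about 1; tucked it rests on the lip's underside at about 0.05. Its outer face looks to the hinge end (box -x) when upright, up when flat.
- carriage (a joint): How far the hinge pin has slid along its slots towards the lip (m): 0 fully back (starts 0 to 0.002), 0.020 end of travel. Stiff: takes about 2.5 N, stays where left. With the flap flat its edge is 8 mm short of the lip's mouth at 0 and 12 mm under the lip at 0.020. If slid forward before the flap is flat, the flap lands on top of the lip.
- flap_hinge (a point): Point on the hinge pin's axis at mid-flap, 34 mm above the desk, at box x = -50 mm with the carriage at 0. Axes turn with the flap: x from pin to free edge, y along the pin, z out of the outer face. The pin runs in two black slotted lugs at the flap's sides: box x = -64 to -16, |y| = 51 to 59 mm, top 41.5 mm above the desk.
- flap_push (a point): Middle of the bare part of the flap's outer face, 45 mm from the pin; 36 mm above the desk when flat. A fingertip here can press the flap down and push along x against the white ridge, which stands 6 mm proud of the outer face, 66 to 72 mm from the pin, 60 mm long across the flap. Axes as flap_hinge.
- flap_edge (a point): Middle of the flap's free edge, 98 mm from the pin, at mid-thickness. Axes as flap_hinge.
- lip_mouth (a point): Middle of the lower front edge of the orange lip, under which the flap goes, at box x = 56 mm, 40 mm above the desk; axes as the box. The lip is fixed, 118 mm long in y, spans x = 56 to 76 mm, underside at 40 mm, top at 45 mm; cheeks at |y| = 51 to 59 mm and a back wall at x = 72 mm carry it.
- staple_box: Small blue box of staples, loose, 38 x 55 x 30 mm, origin at the middle of its underside. Bystander, beside the form box.
- glue_stick: Red and white glue stick standing upright, loose, 25 mm diameter, 92 mm tall, origin at the middle of its underside. Bystander, beside the form box.
- yellow_marker: Yellow marker lying on the desk, loose, 141 mm long (its y), 14 mm wide, 16 mm high, origin under its middle. Bystander, beyond the lip end.

How it is judged (in metres and radians):
At the end, for the whole second after the job is handed in: The flap lies folded over the box (less than 0.09 rad from flat) and at rest with its free edge at least 6 mm under the orange lip (carriage past 14 mm of its 20 mm), held there by the lip alone; the staple box, glue stick and yellow marker are within 20 mm of where they stood (value of joint flap below 0.09 rad and value of joint carriage above 0.014 m and x of flap_edge in the frame of lip_mouth above 0.005 m and z of flap_edge in the frame of lip_mouth below 0 m and velocity of joint flap between -0.05 and 0.05 rad/s and distance of each of staple_box, glue_stick, yellow_marker from where it was at the start of the episode below 0.02 m); the robot touches nothing.
It fails at once if the box of staples is moved more than 20 mm or knocked over (distance of staple_box from where it was at the start of the episode above 0.02 m or angle between staple_box's own z axis and vertical above 0.5 rad).
It fails at once if the glue stick is moved more than 20 mm or knocked over (distance of glue_stick from where it was at the start of the episode above 0.02 m or angle between glue_stick's own z axis and vertical above 0.5 rad).
It fails at once if the yellow marker is moved more than 20 mm or knocked over (distance of yellow_marker from where it was at the start of the episode above 0.02 m or angle between yellow_marker's own z axis and vertical above 0.5 rad).
It fails at once if the flap is pinched: it is between the fingers, which touch it (contact force between the fingers and flap above 1 N and z of the grasp point in the frame of flap_hinge between -0.005 and 0.005 m and x of the grasp point in the frame of flap_hinge below 0.113 m).
It fails at once if the fingers press on the flap or the box with more than 40 N (contact force between the fingers and form_box above 40 N).
It also fails if it takes over 42 s, if anything falls off the work surface, if the arm or the gripper's body presses on something with over 40 N, if the wrist force passes 120 N, or if a joint passes its speed limit or range.

## Working session

There is one attempt and no reset: what is moved stays moved. The work goes in short steps, Python scripts to look and compute and a tool call to move; the robot and the scene stay as the last step left them, time stands still between calls to the robot, and variables do not carry over. Pictures are saved under pics/ and viewed, at most 10 in all, crops included, and the job is handed in when it is done.

Besides the shell and the picture viewer there is one more tool, called after "Call:" by a JSON object that holds its "fn" and its "kwargs", one argument or row to a line. carry_out: Moves the arm, as the interface text tells. Its arguments: {"type":"object","properties":{"plan":{"type":"array"},"gripper":{"type":"number"}},"required":["plan"]}

```bash
mkdir -p pics; python3 - <<'E'
from plant import bot
import cv2
for n in("scene","top"):
    cv2.imwrite(f"pics/{n}0.png",bot.capture(n)[:,:,::-1])
    m=bot.camera_model(n);print(n,m)
o=bot.get_obs();print(o,bot.grip_point_offset)
E
```

```text
scene {'camera_matrix': array([[448.95773771,   0.        , 273.59565047],
       [  0.        , 448.95773771, 205.62038516],
       [  0.        ,   0.        ,   1.        ]]), 'R': array([[-0.56739928, -0.82343601,  0.00334609],
       [-0.60635164,  0.41505824, -0.67828043],
       [ 0.55713171, -0.38688473, -0.73479552]]), 't': array([291.89111549, 404.12696554, 566.87254331])}
top {'camera_matrix': array([[400.93815222,   0.        , 275.48233599],
       [  0.        , 400.93815222, 204.27187975],
       [  0.        ,   0.        ,   1.        ]]), 'R': array([[ 0.01690855, -0.99942   , -0.02955934],
       [-0.9967543 , -0.01452149, -0.07918323],
       [ 0.07870806,  0.03080228, -0.99642173]]), 't': array([-31.84608623, 595.44773157, 881.53005959])}
{'time': 0.1, 'joint_positions': array([ 1.16701846e+00,  3.42678084e-01,  1.52486954e+00, -2.41784853e-05,
        1.27537432e+00, -1.46017661e-01]), 'dq': array([-0.00086648, -0.00164211, -0.0015887 , -0.00040305, -0.00010958,
        0.00175755]), 'tau': array([ 1.52786553e-03, -4.32000947e+01, -2.44693029e+01,  7.19767646e-02,
        5.26841905e-02, -3.78176628e-05]), 'tool_pos': array([133.69336286, 507.34857532, 226.11958443]), 'tcp_rot': array([-3.14027415e+00, -1.70535052e-04,  2.88383939e+00]), 'contact_force': array([ 0.25413937, -0.29340244, -0.02267925]), 'moment': array([-0.04795479,  0.02941273, -0.03719263]), 'finger_force': 0.0, 'grip_width': 91.8953233704372} 18.8
```

View pics/scene0.png

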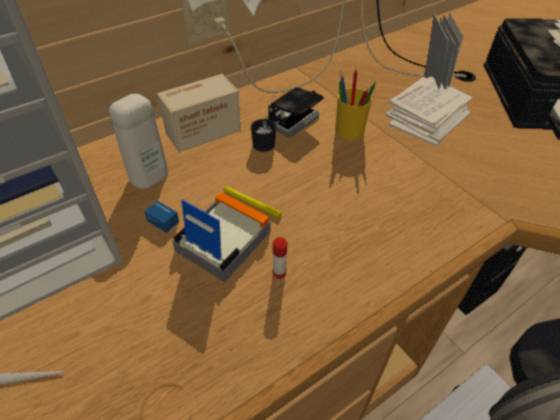

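View pics/top0.png

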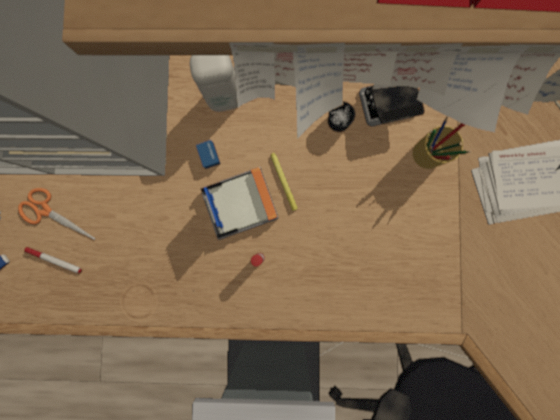

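The scene picture shows the box at about (222,235), with the flap upright, the staple box at (161,215), the glue stick at (280,258) and the marker at (252,202). In the top picture the box is at (240,203), with the lip on the right at (264,195), so box +x points roughly along robot -y.

```bash
cat > h.py <<'E'
import cv2,numpy as np
from plant import bot
def ray(n,uv,z):
    m=bot.camera_model(n);uv=np.atleast_2d(uv).astype(float)
    d=np.c_[uv,np.ones(len(uv))]@np.linalg.inv(m["camera_matrix"]).T@m["R"]
    c=-m["R"].T@m["t"]
    return c+d*((z-c[2])/d[:,2])[:,None]
def proj(n,X):
    m=bot.camera_model(n);p=(np.atleast_2d(X)@m["R"].T+m["t"])@m["camera_matrix"].T
    return p[:,:2]/p[:,2:]
def mask(im,lo,hi,roi):
    h=cv2.cvtColor(im,cv2.COLOR_RGB2HSV);k=cv2.inRange(h,lo,hi);o=np.zeros_like(k)
    a,b,c,d=roi;o[b:d,a:c]=k[b:d,a:c];return o
E
python3 - <<'E'
from h import *
roi={"scene":(120,160,320,300),"top":(180,120,320,300)}
for n in roi:
    im=bot.capture(n)
    a,b,c,d=roi[n]
    cv2.imwrite(f"pics/{n}1.png",cv2.resize(im[b:d,a:c,::-1],None,fx=4 if n=="scene" else 3.3,fy=4 if n=="scene" else 3.3,interpolation=cv2.INTER_CUBIC))
    for nm,lo,hi,z in(("lip",(5,190,140),(14,255,255),45),("marker",(22,170,90),(35,255,255),10),("blue",(100,120,40),(125,255,255),30),("red",(170,120,60),(180,255,255),85)):
        k=mask(im,lo,hi,roi[n])
        N,l,s,ce=cv2.connectedComponentsWithStats(k)
        for i in range(1,N):
            if s[i,4]<25: continue
            p=np.argwhere(l==i)[:,::-1]
            X=ray(n,p,z)[:,:2].astype(np.float32)
            r=cv2.minAreaRect(X)
            print(n,nm,s[i],"c",X.mean(0).round(1),"rect",np.round(r[0],1),np.round(r[1],1),round(r[2],1))
E
```

```text
scene lip [215 192  54  32 468] c [616.1   6.6] rect [617.3   6.3] [117.5  24.1] 22.0
scene marker [224 187  57  31 411] c [644.  -36.5] rect [647.5 -35.7] [144.8  18.4] 21.9
scene blue [ 182  201   39   58 1155] c [620.8  92.7] rect [625.8  91.1] [ 66.5 154.4] 65.9
scene blue [145 202  33  30 523] c [694.2 141.9] rect [696.7 141.6] [70.  46.4] 19.8
top blue [197 142  22  25 268] c [705.4 135.6] rect [707.7 133.9] [53.6 33.9] 19.8
top blue [203 188  19  39 153] c [587.4 118.8] rect [587.4 118.8] [94.2 12.2] 22.0
```

View pics/scene1.png

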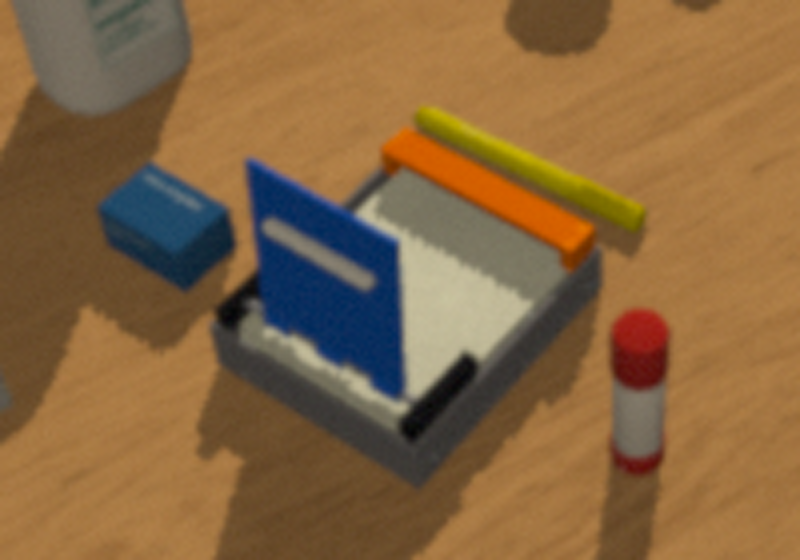

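View pics/top1.png

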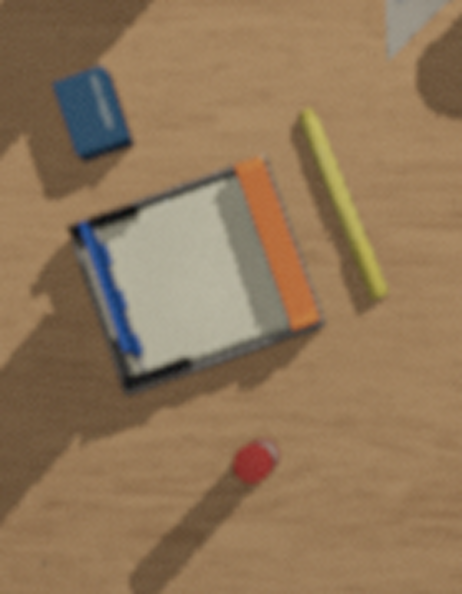

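The zoomed scene view shows the flap near upright, with the lip and marker at the far side and the glue stick to the right. The zoomed top view shows lip corners at about (250,160) and (310,325), giving a box yaw of about -70°. I'll refine that with a top lip mask.

```bash
python3 - <<'E'
from h import *
n="top";im=bot.capture(n);print(im[195,263],im[260,257],im[180,283])
roi=(180,120,320,300)
res={}
for nm,lo,hi,z in(("lip",(5,200,120),(15,255,255),45),("marker",(22,150,80),(35,255,255),12),("red",(174,120,60),(180,255,255),92),("red0",(0,150,60),(4,255,255),92)):
    k=mask(im,lo,hi,roi);N,l,s,ce=cv2.connectedComponentsWithStats(k)
    for i in range(1,N):
        if s[i,4]<20: continue
        X=ray(n,np.argwhere(l==i)[:,::-1],z)[:,:2].astype(np.float32);r=cv2.minAreaRect(X)
        w,v=np.linalg.eigh(np.cov(X.T));a=v[:,1]*np.sign(v[0,1])
        print(nm,s[i],X.mean(0),np.round(r,1) if 0 else r,"pca",np.degrees(np.arctan2(a[1],a[0])))
# grey tray/black outline corners by hand from crop (3.3x, offset 180,120): wall tops z30
pts=np.array([[73,230],[127,388],[262,157],[322,322]])/3.3+[180,120]-.35
print(ray(n,pts,[0] and 30).round(1))
E
```

```text
[183 109  62] [144  51  46] [182 171  92]
red0 [251 255  11  11  93] [474.40994   13.458154] ((474.4662170410156, 13.677495002746582), (20.448017120361328, 20.36020278930664), 46.352901458740234) pca -47.79146860803454
[[626.7 144.4  30. ]
 [519.6 104.2  30. ]
 [678.7  15.9  30. ]
 [566.4 -27.1  30. ]]
```

```bash
python3 - <<'E'
from h import *
n="top";im=bot.capture(n);h=cv2.cvtColor(im,cv2.COLOR_RGB2HSV);print(h[193,258:272].tolist(),h[180,278:290].tolist(),h[230,300])
roi=(240,150,300,225)
for nm,lo,hi,z in(("lip",(7,165,120),(13,255,255),45),("marker",(24,120,80),(35,255,255),12)):
    k=mask(im,lo,hi,roi);N,l,s,ce=cv2.connectedComponentsWithStats(k)
    for i in range(1,N):
        if s[i,4]<60: continue
        X=ray(n,np.argwhere(l==i)[:,::-1],z)[:,:2].astype(np.float32);r=cv2.minAreaRect(X)
        w,v=np.linalg.eigh(np.cov(X.T));a=v[:,1]*np.sign(v[0,1])
        print(nm,s[i],X.mean(0),r,"pca",np.degrees(np.arctan2(a[1],a[0])))
# lip corners in scene (4x crop, offset 120,160), top face z45: left-back, right-back, left-front,right-front
p=np.array([[405,130],[593,242],[383,150],[570,262]])/4+[120,160]-.4
print(ray("scene",p,45).round(1))
E
```

```text
[[17, 61, 130], [12, 127, 153], [12, 166, 175], [12, 173, 183], [12, 171, 183], [12, 169, 183], [12, 170, 183], [12, 169, 183], [12, 172, 184], [12, 169, 180], [11, 141, 166], [12, 100, 143], [16, 96, 141], [17, 103, 156]] [[15, 110, 109], [18, 117, 105], [23, 132, 112], [25, 136, 142], [26, 125, 171], [27, 125, 180], [27, 122, 186], [26, 123, 180], [23, 120, 162], [18, 106, 156], [16, 107, 157], [16, 107, 160]] [ 16 106 157]
lip [252 170  22  49 325] [619.01984     4.0703382] ((617.9244995117188, 3.3638687133789062), (111.87545776367188, 15.734359741210938), 21.259180068969727) pca 20.645334353764735
marker [271 153  26  57 285] [645.6151   -41.124493] ((650.5081176757812, -39.43901062011719), (139.0326690673828, 12.711077690124512), 22.471885681152344) pca 23.117419022929944
[[673.9  19.   45. ]
 [559.  -17.3  45. ]
 [668.   35.   45. ]
 [554.8  -1.4  45. ]]
```

```bash
python3 - <<'E'
from h import *
print(ray("scene",[[118,262],[60,125]],0),ray("top",[[165,174]],0))
# flap top corners: scene crop (247,160),(398,238); top crop upper edge ambiguous
O=np.array([595,65.5]);a=np.radians(-69.2);ux=np.array([np.cos(a),np.sin(a)]);uy=np.array([-ux[1],ux[0]])
for t in(1.2,1.35,1.5,1.65,1.8):
    P=[np.r_[O+(-50+98*np.cos(t))*ux+s*42*uy,34+98*np.sin(t)] for s in(1,-1)]
    print(t,((proj("scene",P)-[120,160])*4).round().tolist())
P=[np.r_[O+x*ux+y*uy,45] for x in(56,76) for y in(59,-59)]
print(((proj("scene",P)-[120,160])*4).round().tolist(),((proj("top",P)-[180,120])*3.3).round().tolist())
E
```

```text
[[ 663.9817885   250.4546988     0.        ]
 [1145.14492453  213.7607547     0.        ]] [[665.20399248 238.9094149    0.        ]]
1.2 [[291.0, 129.0], [441.0, 211.0]]
1.35 [[268.0, 141.0], [420.0, 225.0]]
1.5 [[244.0, 158.0], [397.0, 243.0]]
1.65 [[221.0, 179.0], [374.0, 266.0]]
1.8 [[198.0, 203.0], [351.0, 292.0]]
[[381.0, 145.0], [574.0, 248.0], [406.0, 122.0], [598.0, 222.0]] [[232.0, 164.0], [291.0, 329.0], [260.0, 154.0], [319.0, 319.0]]
```

Call:
{"fn": "carry_out", "kwargs": {
  "gripper": 1,
  "plan": [
    {"tx": 20,"ty": -16,"rz": -0.08},
    {"tx": 36,"ty": -29,"rz": -0.08},
    {"tx": 36,"ty": -29,"rz": -0.08},
    {"tx": 36,"ty": -29,"rz": -0.08},
    {"tx": 36,"ty": -29,"rz": -0.08},
    {"tx": 36,"ty": -29,"rz": -0.08}
  ]
}}

```text
invalid input at $.plan[0]: expected keys tx, ty, tz, rx, ry, rz
```

Call:
{"fn": "carry_out", "kwargs": {
  "gripper": 1,
  "plan": [
    {"tx": 20,"ty": -16,"tz": 0,"rx": 0,"ry": 0,"rz": -0.07},
    {"tx": 36,"ty": -30,"tz": 0,"rx": 0,"ry": 0,"rz": -0.08},
    {"tx": 36,"ty": -30,"tz": 0,"rx": 0,"ry": 0,"rz": -0.08},
    {"tx": 36,"ty": -30,"tz": 0,"rx": 0,"ry": 0,"rz": -0.08},
    {"tx": 36,"ty": -30,"tz": 0,"rx": 0,"ry": 0,"rz": -0.08},
    {"tx": 36,"ty": -30,"tz": 0,"rx": 0,"ry": 0,"rz": -0.08},
    {"tx": 36,"ty": -30,"tz": 0,"rx": 0,"ry": 0,"rz": -0.08},
    {"tx": 36,"ty": -30,"tz": 0,"rx": 0,"ry": 0,"rz": -0.08},
    {"tx": 36,"ty": -30,"tz": 0,"rx": 0,"ry": 0,"rz": -0.08},
    {"tx": 36,"ty": -30,"tz": 0,"rx": 0,"ry": 0,"rz": -0.08},
    {"tx": 36,"ty": -30,"tz": 0,"rx": 0,"ry": 0,"rz": -0.08},
    {"tx": 36,"ty": -30,"tz": 0,"rx": 0,"ry": 0,"rz": -0.08}
  ]
}}

```text
time: 1.5
tool_pos: [551.1, 160.1, 226.7]
tcp_rot: [3.141, -0.0, 1.93]
contact_force: [0.6, 0.9, 0.3]
grip_width: 1.4
finger_force: 0.0
```

Call:
{"fn": "carry_out", "kwargs": {
  "plan": [
    {"tx": 6,"ty": -5,"tz": -25,"rx": 0,"ry": 0,"rz": 0},
    {"tx": 5,"ty": -4,"tz": -40,"rx": 0,"ry": 0,"rz": 0},
    {"tx": 0,"ty": 0,"tz": -40,"rx": 0,"ry": 0,"rz": 0},
    {"tx": 0,"ty": 0,"tz": -30,"rx": 0,"ry": 0,"rz": 0},
    {"tx": 0,"ty": 0,"tz": 0,"rx": 0,"ry": 0,"rz": 0},
    {"tx": 0,"ty": 0,"tz": 0,"rx": 0,"ry": 0,"rz": 0}
  ]
}}

```text
time: 2.1
tool_pos: [561.1, 152.7, 92.2]
tcp_rot: [-3.141, -0.0, 1.934]
contact_force: [0.4, -0.3, 0.2]
grip_width: 0.4
finger_force: 0.0
```

```bash
python3 - <<'E'
from h import *
im=bot.capture("scene")
cv2.imwrite("pics/s2.png",cv2.resize(im[100:300,100:340,::-1],None,fx=3,fy=3,interpolation=cv2.INTER_CUBIC))
o=bot.get_obs();print(o["tool_pos"],o["tcp_rot"],o["contact_force"])
print((proj("scene",o["tool_pos"])-[100,100])*3)
E
```

```text
[561.88659235 152.87831505  93.32875743] [3.13915666e+00 5.70811202e-04 1.93391933e+00] [-0.57831531 -0.05055936 -0.85907459]
[[247.72825486 430.70074998]]
```

View pics/s2.png

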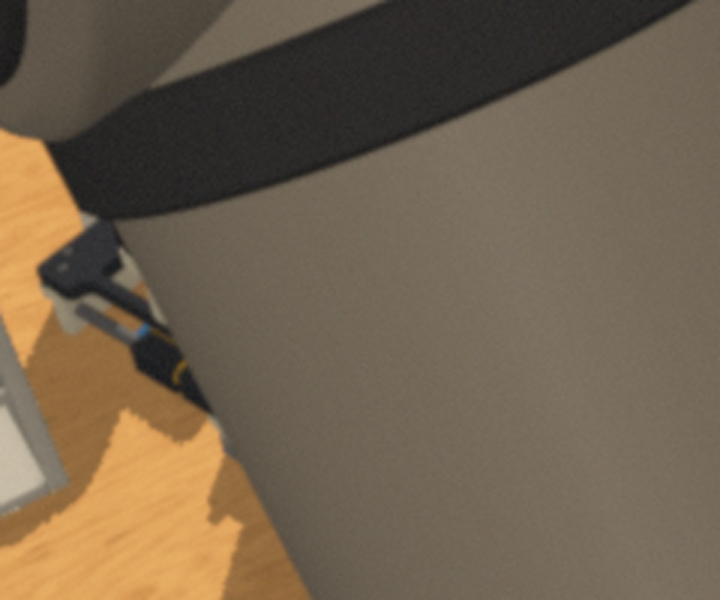

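The arm now hides the box from the scene camera: the fingertips are behind the frame edge at about (230,430). I'll go by force readings and the top view.

Call:
{"fn": "carry_out", "kwargs": {
  "plan": [
    {"tx": 2.7,"ty": -7,"tz": -0.3,"rx": 0,"ry": 0,"rz": 0},
    {"tx": 2.7,"ty": -7,"tz": -0.3,"rx": 0,"ry": 0,"rz": 0},
    {"tx": 2.7,"ty": -7,"tz": -0.3,"rx": 0,"ry": 0,"rz": 0},
    {"tx": 2.7,"ty": -7,"tz": -0.3,"rx": 0,"ry": 0,"rz": 0},
    {"tx": 1.8,"ty": -4.6,"tz": -0.5,"rx": 0,"ry": 0,"rz": 0},
    {"tx": 1.8,"ty": -4.6,"tz": -0.5,"rx": 0,"ry": 0,"rz": 0},
    {"tx": 1.8,"ty": -4.6,"tz": -0.5,"rx": 0,"ry": 0,"rz": 0},
    {"tx": 1.7,"ty": -4.4,"tz": -1.7,"rx": 0,"ry": 0,"rz": 0},
    {"tx": 1.7,"ty": -4.4,"tz": -1.7,"rx": 0,"ry": 0,"rz": 0},
    {"tx": 1.7,"ty": -4.4,"tz": -1.7,"rx": 0,"ry": 0,"rz": 0}
  ]
}}

```text
time: 3.15
tool_pos: [582.2, 97.4, 83.7]
tcp_rot: [-3.142, -0.0, 1.934]
contact_force: [-0.2, 1.1, 0.4]
grip_width: 0.6
finger_force: 0.2
```

```bash
python3 - <<'E'
from h import *
im=bot.capture("top")
cv2.imwrite("pics/t2.png",cv2.resize(im[110:290,150:330,::-1],None,fx=3.3,fy=3.3,interpolation=cv2.INTER_CUBIC))
o=bot.get_obs();print(o["tool_pos"],o["contact_force"],o["moment"])
E
```

```text
[582.34537132  96.76570849  83.41102926] [ 0.55129583 -0.73636032 -0.40428037] [-0.0881596   0.0024137   0.02992134]
```

View pics/t2.png

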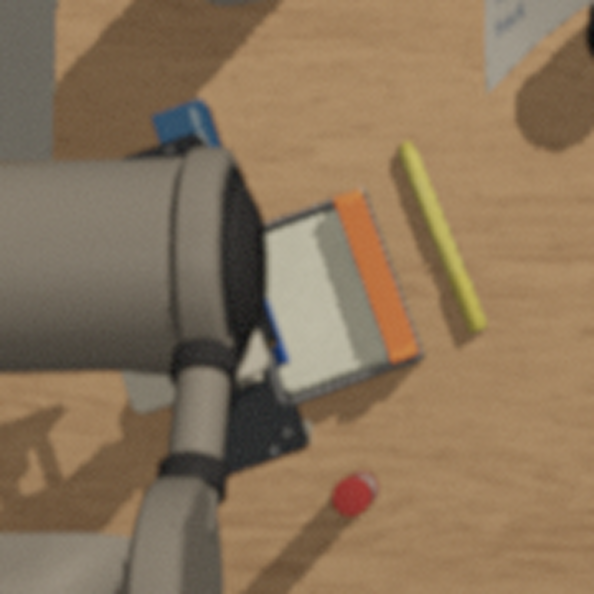

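The top view shows the flap's edge at about (275,340), leaning forward, with the bystanders clear. I'll continue along the arc.

Call:
{"fn": "carry_out", "kwargs": {
  "plan": [
    {"tx": 1.4,"ty": -3.7,"tz": -2.9,"rx": 0,"ry": 0,"rz": 0},
    {"tx": 1.4,"ty": -3.7,"tz": -2.9,"rx": 0,"ry": 0,"rz": 0},
    {"tx": 1.4,"ty": -3.7,"tz": -2.9,"rx": 0,"ry": 0,"rz": 0},
    {"tx": 1.1,"ty": -3,"tz": -3.8,"rx": 0,"ry": 0,"rz": 0},
    {"tx": 1.1,"ty": -3,"tz": -3.8,"rx": 0,"ry": 0,"rz": 0},
    {"tx": 1.1,"ty": -3,"tz": -3.8,"rx": 0,"ry": 0,"rz": 0},
    {"tx": 0.7,"ty": -1.9,"tz": -4.5,"rx": 0,"ry": 0,"rz": 0},
    {"tx": 0.7,"ty": -1.9,"tz": -4.5,"rx": 0,"ry": 0,"rz": 0},
    {"tx": 0.7,"ty": -1.9,"tz": -4.5,"rx": 0,"ry": 0,"rz": 0},
    {"tx": 0.2,"ty": -0.6,"tz": -2.6,"rx": 0,"ry": 0,"rz": 0},
    {"tx": 0.2,"ty": -0.6,"tz": -2.6,"rx": 0,"ry": 0,"rz": 0}
  ]
}}

```text
time: 4.3
tool_pos: [592.2, 70.6, 44.9]
tcp_rot: [3.142, 0.0, 1.934]
contact_force: [-0.6, 0.3, 0.9]
grip_width: 0.5
finger_force: 0.5
```

Call:
{"fn": "carry_out", "kwargs": {
  "plan": [
    {"tx": 0,"ty": 0,"tz": -2,"rx": 0,"ry": 0,"rz": 0},
    {"tx": 0,"ty": 0,"tz": -2,"rx": 0,"ry": 0,"rz": 0},
    {"tx": 0,"ty": 0,"tz": -1.5,"rx": 0,"ry": 0,"rz": 0},
    {"tx": 0,"ty": 0,"tz": 0,"rx": 0,"ry": 0,"rz": 0}
  ]
}}

```text
time: 4.7
tool_pos: [592.1, 70.7, 39.5]
tcp_rot: [-3.142, -0.0, 1.934]
contact_force: [0.6, -0.1, -0.1]
grip_width: 0.7
finger_force: 0.3
```

Call:
{"fn": "carry_out", "kwargs": {
  "plan": [
    {"tx": 0,"ty": 0,"tz": -1.5,"rx": 0,"ry": 0,"rz": 0},
    {"tx": 0,"ty": 0,"tz": -1,"rx": 0,"ry": 0,"rz": 0},
    {"tx": 0,"ty": 0,"tz": 0,"rx": 0,"ry": 0,"rz": 0},
    {"tx": 0,"ty": 0,"tz": 0,"rx": 0,"ry": 0,"rz": 0}
  ]
}}

```text
time: 5.1
tool_pos: [592.1, 70.7, 37.1]
tcp_rot: [-3.142, -0.0, 1.934]
contact_force: [0.6, -0.4, 1.4]
grip_width: 0.3
finger_force: 0.3
```

```bash
python3 - <<'E'
from h import *
im=bot.capture("top")
cv2.imwrite("pics/t3.png",cv2.resize(im[110:290,150:330,::-1],None,fx=3.3,fy=3.3,interpolation=cv2.INTER_CUBIC))
E
```

```text
(no output)
```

View pics/t3.png

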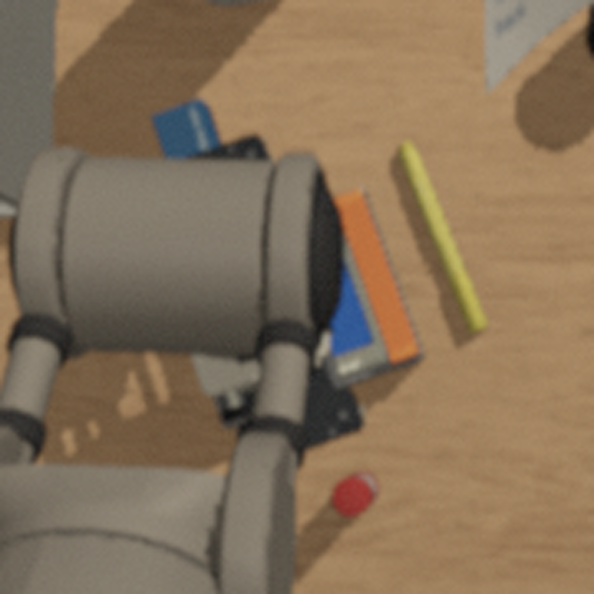

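The flap lies nearly flat, with its blue edge at about (365,320), just short of the lip's front edge at (378,320). It hasn't slid forward, so I'll press it fully down.

Call:
{"fn": "carry_out", "kwargs": {
  "plan": [
    {"tx": 0,"ty": 0,"tz": -0.5,"rx": 0,"ry": 0,"rz": 0},
    {"tx": 0,"ty": 0,"tz": -0.5,"rx": 0,"ry": 0,"rz": 0},
    {"tx": 0,"ty": 0,"tz": 0,"rx": 0,"ry": 0,"rz": 0},
    {"tx": 0,"ty": 0,"tz": 0,"rx": 0,"ry": 0,"rz": 0}
  ]
}}

```text
time: 5.55
tool_pos: [592.1, 70.7, 36.2]
tcp_rot: [3.141, 0.0, 1.934]
contact_force: [-0.1, -0.1, 0.7]
grip_width: 0.8
finger_force: 0.9
```

Call:
{"fn": "carry_out", "kwargs": {
  "plan": [
    {"tx": 0,"ty": 0,"tz": -0.3,"rx": 0,"ry": 0,"rz": 0},
    {"tx": 0,"ty": 0,"tz": 0,"rx": 0,"ry": 0,"rz": 0},
    {"tx": 0,"ty": 0,"tz": 0,"rx": 0,"ry": 0,"rz": 0}
  ]
}}

```text
time: 5.85
tool_pos: [592.2, 70.7, 36.1]
tcp_rot: [3.141, 0.0, 1.934]
contact_force: [0.6, -1.1, 4.1]
grip_width: 0.6
finger_force: 2.1
```

Call:
{"fn": "carry_out", "kwargs": {
  "plan": [
    {"tx": 0,"ty": 0,"tz": -0.2,"rx": 0,"ry": 0,"rz": 0},
    {"tx": 0.7,"ty": -1.9,"tz": 0,"rx": 0,"ry": 0,"rz": 0},
    {"tx": 0.7,"ty": -1.9,"tz": 0,"rx": 0,"ry": 0,"rz": 0},
    {"tx": 0.7,"ty": -1.9,"tz": 0,"rx": 0,"ry": 0,"rz": 0},
    {"tx": 0.7,"ty": -1.9,"tz": 0,"rx": 0,"ry": 0,"rz": 0}
  ]
}}

```text
time: 6.35
tool_pos: [594.8, 63.7, 35.9]
tcp_rot: [3.141, -0.001, 1.934]
contact_force: [-2.2, 2.6, 5.7]
grip_width: 0.7
finger_force: 2.9
```

Call:
{"fn": "carry_out", "kwargs": {
  "plan": [
    {"tx": 0.7,"ty": -1.9,"tz": 0,"rx": 0,"ry": 0,"rz": 0},
    {"tx": 0.7,"ty": -1.9,"tz": 0,"rx": 0,"ry": 0,"rz": 0},
    {"tx": 0.7,"ty": -1.9,"tz": 0,"rx": 0,"ry": 0,"rz": 0}
  ]
}}

```text
time: 6.65
tool_pos: [596.9, 58.0, 35.9]
tcp_rot: [3.141, -0.001, 1.934]
contact_force: [-0.9, 1.6, 6.3]
grip_width: 0.3
finger_force: 2.9
```

Call:
{"fn": "carry_out", "kwargs": {
  "plan": [
    {"tx": 0.7,"ty": -1.9,"tz": 0,"rx": 0,"ry": 0,"rz": 0},
    {"tx": 0.7,"ty": -1.9,"tz": 0,"rx": 0,"ry": 0,"rz": 0},
    {"tx": 0.7,"ty": -1.9,"tz": 0,"rx": 0,"ry": 0,"rz": 0}
  ]
}}

```text
time: 6.95
tool_pos: [599.0, 52.6, 35.9]
tcp_rot: [3.141, -0.001, 1.934]
contact_force: [-1.8, 4.3, 5.4]
grip_width: 0.2
finger_force: 2.9
```

Call:
{"fn": "carry_out", "kwargs": {
  "plan": [
    {"tx": 0.7,"ty": -1.9,"tz": 0,"rx": 0,"ry": 0,"rz": 0},
    {"tx": 0.7,"ty": -1.9,"tz": 0,"rx": 0,"ry": 0,"rz": 0},
    {"tx": 0.7,"ty": -1.9,"tz": 0,"rx": 0,"ry": 0,"rz": 0}
  ]
}}

```text
time: 7.25
tool_pos: [601.0, 47.1, 35.8]
tcp_rot: [3.141, -0.002, 1.934]
contact_force: [-1.0, 4.5, 4.7]
grip_width: 0.3
finger_force: 2.7
```

Call:
{"fn": "carry_out", "kwargs": {
  "plan": [
    {"tx": 0.7,"ty": -1.9,"tz": 0,"rx": 0,"ry": 0,"rz": 0},
    {"tx": 0.7,"ty": -1.9,"tz": 0,"rx": 0,"ry": 0,"rz": 0}
  ]
}}

```text
time: 7.45
tool_pos: [602.5, 43.3, 35.8]
tcp_rot: [3.141, -0.001, 1.934]
contact_force: [-2.2, 4.2, 5.1]
grip_width: 0.4
finger_force: 2.6
```

Call:
{"fn": "carry_out", "kwargs": {
  "plan": [
    {"tx": 0.35,"ty": -0.9,"tz": 0,"rx": 0,"ry": 0,"rz": 0},
    {"tx": 0.35,"ty": -0.9,"tz": 0,"rx": 0,"ry": 0,"rz": 0}
  ]
}}

```text
time: 7.65
tool_pos: [602.7, 42.3, 35.7]
tcp_rot: [3.142, -0.003, 1.933]
contact_force: [-3.1, 10.1, 6.3]
grip_width: 0.4
finger_force: 5.5
```

```bash
python3 - <<'E'
from h import *
im=bot.capture("top")
cv2.imwrite("pics/t4.png",cv2.resize(im[110:290,150:330,::-1],None,fx=3.3,fy=3.3,interpolation=cv2.INTER_CUBIC))
E
```

```text
(no output)
```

View pics/t4.png

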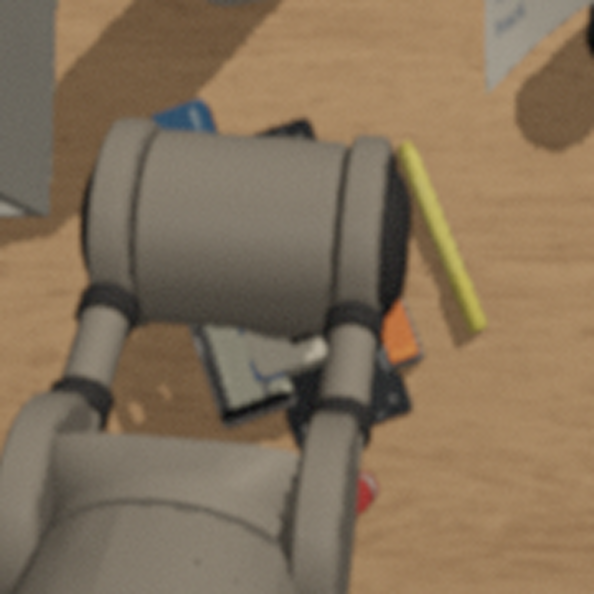

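The arm hides the flap in this view. The force jumped to about 10 N after roughly 30 mm of travel (9 mm gap plus 20 mm slide), so it's at the end stop. I'll give a small nudge to confirm, then ease back and lift.

Call:
{"fn": "carry_out", "kwargs": {
  "plan": [
    {"tx": 0.2,"ty": -0.5,"tz": 0,"rx": 0,"ry": 0,"rz": 0},
    {"tx": 0,"ty": 0,"tz": 0,"rx": 0,"ry": 0,"rz": 0}
  ]
}}

```text
time: 7.9
tool_pos: [602.7, 42.3, 35.7]
tcp_rot: [-3.141, -0.004, 1.934]
contact_force: [-2.8, 9.3, 6.4]
grip_width: 0.4
finger_force: 5.6
```

Call:
{"fn": "carry_out", "kwargs": {
  "plan": [
    {"tx": -0.5,"ty": 1.5,"tz": 0.3,"rx": 0,"ry": 0,"rz": 0},
    {"tx": -0.2,"ty": 0.5,"tz": 0.3,"rx": 0,"ry": 0,"rz": 0},
    {"tx": 0,"ty": 0,"tz": 1,"rx": 0,"ry": 0,"rz": 0},
    {"tx": 0,"ty": 0,"tz": 3,"rx": 0,"ry": 0,"rz": 0},
    {"tx": 0,"ty": 0,"tz": 8,"rx": 0,"ry": 0,"rz": 0},
    {"tx": 0,"ty": 0,"tz": 20,"rx": 0,"ry": 0,"rz": 0},
    {"tx": 0,"ty": 0,"tz": 40,"rx": 0,"ry": 0,"rz": 0},
    {"tx": 0,"ty": 0,"tz": 40,"rx": 0,"ry": 0,"rz": 0},
    {"tx": -30,"ty": 30,"tz": 20,"rx": 0,"ry": 0,"rz": 0},
    {"tx": -30,"ty": 30,"tz": 0,"rx": 0,"ry": 0,"rz": 0},
    {"tx": -35,"ty": 35,"tz": 0,"rx": 0,"ry": 0,"rz": 0},
    {"tx": -35,"ty": 35,"tz": 0,"rx": 0,"ry": 0,"rz": 0}
  ]
}}

```text
time: 9.1
tool_pos: [472.0, 172.0, 169.0]
tcp_rot: [3.14, 0.001, 1.932]
contact_force: [-0.8, 0.9, 0.5]
grip_width: 0.2
finger_force: 0.0
```

Call:
{"fn": "carry_out", "kwargs": {
  "plan": [
    {"tx": -33,"ty": 33,"tz": 0,"rx": 0,"ry": 0,"rz": 0},
    {"tx": -33,"ty": 33,"tz": 0,"rx": 0,"ry": 0,"rz": 0},
    {"tx": -33,"ty": 33,"tz": 0,"rx": 0,"ry": 0,"rz": 0},
    {"tx": -20,"ty": 33,"tz": 0,"rx": 0,"ry": 0,"rz": 0},
    {"tx": -20,"ty": 33,"tz": 0,"rx": 0,"ry": 0,"rz": 0},
    {"tx": 0,"ty": 0,"tz": 0,"rx": 0,"ry": 0,"rz": 0},
    {"tx": 0,"ty": 0,"tz": 0,"rx": 0,"ry": 0,"rz": 0}
  ]
}}

```text
time: 9.8
tool_pos: [334.0, 336.9, 168.6]
tcp_rot: [3.141, 0.001, 1.936]
contact_force: [0.1, -0.1, -0.4]
grip_width: 0.7
finger_force: 0.0
```

```bash
python3 - <<'E'
from h import *
a=bot.capture("top")[110:290,150:330,::-1];b=bot.capture("scene")[140:320,120:320,::-1]
f=lambda i:cv2.resize(i,(400,int(400*i.shape[0]/i.shape[1])),interpolation=cv2.INTER_CUBIC)
a,b=f(a),f(b);h=min(len(a),len(b));cv2.imwrite("pics/f.png",np.hstack([a[:h],b[:h]]))
E
```

```text
(no output)
```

View pics/f.png

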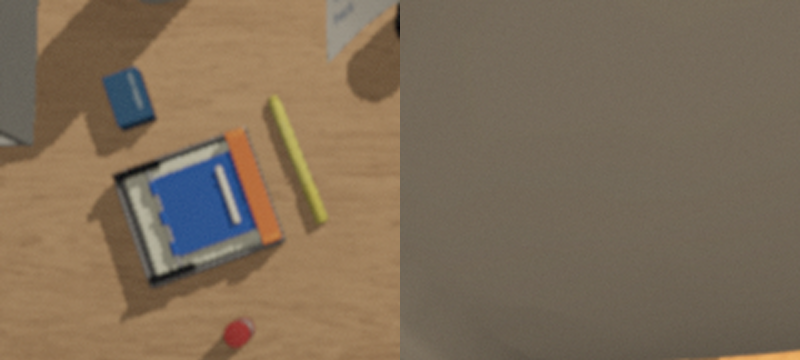

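The top view shows the flap flat. Its ridge at (228,195) is about 17 mm from the lip's front edge, as expected at full travel, and the lip covers the free edge. The bystanders haven't moved, so I'm handing in.

```bash
python3 -c "
from plant import bot
print(bot.close_job())"
```

```text
the job is handed in; nothing more can be done
None
```

The flap is folded flat and pushed to the end of its slide with its edge under the orange lip, where it stayed after I let go; the last top view showed the staple box, glue stick and marker where they were, and the job is handed in, though the call returned no verdict.

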